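# Fetch the auto-injector from under the sash and load it in the kit clip

## Robot

A 6-joint arm with a two-finger parallel gripper is mounted at the origin on the work surface. World frame = base frame: x ahead of the robot, y to its left, z up, the work surface at z = 0. Lengths are in m, angles in rad, forces in N, time in s.
With the tool pointing down it reaches from about 0.35 to 0.975 m from the base axis. Payload 17.4 kg.
Tool frame: the origin (TCP) lies at the very end of the fingers, on their centre line; the grasp point (between the pads) lies r.grip_depth behind it (r.grip_depth is the distance from the TCP to the grasp point, in m); z points along the fingers, y is the line along which they close (so a half turn about z gives the same grasp; the last joint's range is limited). The gripper opens to 85 mm and grips with 20 to 120 N. Pads are 22 mm wide; open, the fingers measure 114 mm over their backs; the gripper's body (76 mm by 85 mm) begins 54 mm behind the grasp point. The pads swing forward as they close: fully open they stand 13 mm farther back than shut.
Start: joints at [1.257, 0.116, 1.442, -0, 1.584, -0.038], TCP at [0.184, 0.649, 0.231] pointing down, gripper open.
Joint ranges: [-2.83, 2.83], [-0.83, 2.19], [0.07, 2.5], [-1.14, 4.28], [0.01, 3], [-2.97, 2.97]. Speed limits (rad/s): [1.89, 1.89, 2.22, 3.14, 3.14, 3.14].

## Interface

Orientations are given as a rotation vector (axis times angle).
In Python, from rig import r, eyes, finish_job gives the robot as it stands.
- The arm moves only by the shell command python3 -m inch 'ROWS' [OPENING]. ROWS is JSON, a list of rows, each a list of 6 numbers: the shift along the world's x, y, z in mm, then the turn, a rotation vector about the world's x, y, z in rad. A call has 1 to 12 rows; each row is the pose to reach, as a shift and turn from the pose commanded when the call began; what a row does not reach only later rows make up. A row lasts 1/8 s, in which the tool goes at most 62.5 mm and 10.7 degrees, less where a joint would pass 70% of its speed; a pose out of reach is approached as far as the arm can. A call with a gripper value outside its range is refused whole. OPENING is the finger opening in mm, from 0 to 85.4, set as the call begins (- or left out, the last holds). The fingers move at their own pace and stop on an object; the grip force is fixed at half the most. Time passes only in rows, so rows that repeat a pose let the fingers close. It gives the time, the measured TCP pose, the force, the opening and the grip force at its end, in the units of the state.
- r.observe(): the state, without advancing time (a new reading comes with each control period).
- eyes.grab_frame(name): name is "scene" or "top" or "wrist"; returns a dict with "pixels" (420x560x3 uint8, blue, green, red), "fx", "fy", "cx", "cy" (pixels), "world_to_cam" (4x4, takes a point from world to camera coordinates); the wrist camera has in their place "hand_eye" (4x4, takes a point from camera to tool coordinates, whose origin is the TCP and whose axes are the flange's). Camera axes: x right, y down, z forward; pixel columns grow to the right and rows downward; lengths in m; the calibration is good to about 2 mm. The wrist camera is an equidistant fisheye: a pixel r from the principal point sees the ray r / f radians off the axis. A picture is of the moment at which its call begins: read the wrist's pose just before it. There is no depth.
- finish_job(): hands the job in; it is judged then, once.
Trained networks look in the newest picture that a camera, given by its name, has taken for a name from the list of things; names that differ only in an ending like _2 or _b are one class to them, and where a whole thing is asked for, a point or a joint stands for the part that bears it (a point fixed in the world has none). Each returns a list of dicts, best first, with "p" (0 to 1); they miss things now and then, are a little off and sometimes report something else, mostly with a low value. They report only what shows in the picture. A call takes as long as a camera call. They do not tell look-alikes from the thing itself.
- eyes.find_in(camera, target): "centre" ([x, y, z] in m, in the coordinates of the camera as it stood for that picture, good to about 4 mm: the middle of the surface that is visible of it).
- eyes.silhouettes(camera, target): "region" (420x560 bool, what is visible of it).
- eyes.pinpoint(camera, target): "centre" ([x, y, z] in m, in the coordinates of the camera as it stood for that picture, good to about 4 mm: a listed point, or the origin of a listed thing).
The state is a dict: "t": time; "joint_pos": joint angles; "qvel": joint speeds; "joint_torque": joint torques, N m; "position": TCP position; "tcp_rot": TCP orientation; "ft_force": force on the tool from outside, world axes, zero at the start; "moment": the same for the moment, N m; "width": finger opening in m; "finger_force": force on a finger pad.
Only numpy, scipy, OpenCV 4.12 (cv2) and the standard library are available. Lean on these libraries where they do the work, as an engineer would, in place of code of your own. Each camera call takes 0.05 s, during which the arm holds its last target. There are 200 camera calls.

## Task

Raise the clear sash of the drug cabinet by its blue pull tab until it stays up by itself, reach under it, draw the orange auto-injector out and lay it down on the open counter in front of the cabinet, letting go of it. Then take it up again and load it into the red kit clip: press the yellow sprung block back to make room and lower the injector in, so that it ends lying flat and fully down, lengthwise, trapped between the block and the grey end stop. Leave the sash standing up and the other loose things on the counter where they are.

Things in the scene. Friction and masses are not known exactly. Their poses are not given: they have to be found in the camera images.
- cabinet: Fixed drug cabinet, clear sides, barred top 262 mm up, inside width 290 mm. Origin under its centre on the counter; its open front faces its -x. Floor plate 260 (x) x 312 x 6 mm. Mm in its frame: the sash leans back 35 deg; its lower edge is at x -130, z 12 when closed. A fixed clear panel closes the front from x -22, z 148 upwards. Cartons in the back corners (x over 84).
- sash (a joint): Travel of the clear sash up its slope, m: 0 closed, 0.17 top stop. Moves along cabinet-frame (0.574, 0, 0.819). Lifting takes 8 N at the bottom, less higher up. Let go below 0.075 it slides shut; above 0.10 friction holds it. Reaching in with the tool tilted 25 deg needs it at 0.15 to 0.17.
- sash_tab (a point): Grip point in the sash's blue pull tab: an upright fin at the middle of its lower edge, 14 mm thick (y), 36 mm tall up the slope (z), standing out 44 mm from the pane (-x); the point is half-way up, 28 mm from the pane. Moves with the sash. Take it with the fingers closing along y, tool tilted about 25 deg, fingertips towards the cabinet.
- injector_mid (a point): Centre of the loose auto-injector, a bar 130 (x) x 26 x 26 mm, 50 to 100 g, orange with a blue end (-x, towards the cabinet's front at the start) and a black end. It starts flat on the cabinet floor, blue end 20 to 40 mm behind the floor's front edge; reachable there by its front part, about 30 mm from the blue end, tool tilted 25 deg, fingers closing across it.
- clip: Fixed red kit clip, length along x, base top 10 mm up. Origin on the counter at the seat's centre. Mm in its frame: grey end stop, inner face x -65, top z 28; yellow sprung block at +x; grey cheeks 32 apart, top z 28, at x -65..-37 and 27..50, sides open for fingers between (base plate 90 wide). Seated injector (either way round): centre at 0, 0, 23.
- block (a joint): Travel of the yellow sprung block to the clip's +x, m: 0 at rest, 0.028 fully pressed. At rest its face is 118 mm from the end stop's face, so the 130 mm injector needs over 0.012; seated it reads 0.012. Spring: 2.2 N at 0, 4.3 N at 0.012, 6 N at 0.021.
- block_face (a point): Middle of the block's face that meets the injector (face 40 wide, from 11 to 59 mm above the counter), 35 mm above the counter; moves with the block.
- nebuliser_cup: Bystander: clear plastic cup, 52 mm wide, 55 mm tall; origin under its centre.
- tube_rack: Bystander: white rack 50 x 100 mm with two blue-capped specimen tubes, 106 mm tall; origin under its centre.
- reflex_hammer: Bystander: chrome hammer lying along its x, 225 mm long, 18 mm high; origin under its middle.
- pill_organiser: Bystander: white pill organiser, 35 x 170 (y) x 24 mm; origin under its centre.
Mind the look-alikes: they are no part of the job. What is meant by the part that bears injector_mid is not purple, and is the smaller of those in its own colour.

How it is judged:
On the way, in this order (a step that is already met when the one before it is completed fails the run):
1. the sash stands up by itself, at least 75 mm up, with the fingers off it (value of joint sash above 0.075 m and contact force between the fingers and anything else below 0.1 N and velocity of joint sash between -0.01 and 0.01 m/s), for 0.4 s.
2. the injector lies released on the counter clear of the cabinet, the sash still up (value of joint sash above 0.075 m and contact force between the fingers and anything else below 0.1 N and horizontal distance between injector_mid and cabinet above 0.185 m and height (world z) of injector_mid below 0.018 m), for 0.2 s.
3. the injector is seated in the clip (x of injector_mid in the frame of clip between -0.006 and 0.006 m and y of injector_mid in the frame of clip between -0.006 and 0.006 m and z of injector_mid in the frame of clip between 0.018 and 0.028 m and angle between the x axis of injector_mid and the x axis of clip, either way round below 0.12 rad and value of joint block between 0.007 and 0.018 m), for 0.2 s.
At the end, for the whole second after the job is handed in: The injector lies flat in the clip, either way round: centre within 6 mm of the seat's centre lengthwise and sideways and within 5 mm in height, within 0.12 rad of the clip's length, with the sprung block held 7 to 18 mm back; the sash is still at least 75 mm up and the fingers touch nothing (all of step 3 and value of joint sash above 0.075 m and contact force between the fingers and anything else below 0.1 N).
It fails at once if the nebuliser cup is moved by more than 30 mm (distance of nebuliser_cup from where it was at the start of the episode above 0.03 m).
It fails at once if the tube rack is moved by more than 30 mm (distance of tube_rack from where it was at the start of the episode above 0.03 m).
It fails at once if the reflex hammer is moved by more than 30 mm (distance of reflex_hammer from where it was at the start of the episode above 0.03 m).
It fails at once if the pill organiser is moved by more than 30 mm (distance of pill_organiser from where it was at the start of the episode above 0.03 m).
It also fails if it takes over 67 s, if anything falls off the work surface, if the arm or the gripper's body presses on something with over 40 N, if the wrist force passes 120 N, or if a joint passes its speed limit or range.

## Working session

There is one attempt and no reset: what is moved stays moved. The work goes in short steps, Python scripts to look and compute and a shell command to move; the robot and the scene stay as the last step left them, time stands still between calls to the robot, and variables do not carry over. Pictures are saved under pics/ and viewed, at most 10 in all, crops included, and the job is handed in when it is done.

```bash
ls; mkdir -p pics; cat > h.py <<'E'
import numpy as np, cv2
from scipy.spatial.transform import Rotation as R
from rig import r, eyes, finish_job
def T(cam, f, s):
    if cam!='wrist': return np.linalg.inv(f['world_to_cam'])
    M=np.eye(4); M[:3,:3]=R.from_rotvec(s['tcp_rot']).as_matrix(); M[:3,3]=s['position']
    return M@np.array(f['hand_eye'])
def look(cam, names, save=None, fn='pinpoint'):
    s=r.observe(); f=eyes.grab_frame(cam); M=T(cam,f,s)
    if save: cv2.imwrite('pics/'+save,f['pixels'])
    for n in names:
        for d in getattr(eyes,fn)(cam,n)[:4]:
            print(cam,n,round(d['p'],2),np.round((M@np.r_[d['centre'],1])[:3],4))
    return f,M
E
python3 - <<'E'
from h import *
print(r.observe(), r.grip_depth)
N=['cabinet','sash_tab','injector_mid','clip','block_face','nebuliser_cup','tube_rack','reflex_hammer','pill_organiser']
look('top',N,'top0.png'); look('scene',N,'scene0.png')
a=cv2.imread('pics/top0.png');b=cv2.imread('pics/scene0.png')
E
```

```text
pics
{'t': 0.0, 'joint_pos': array([ 1.25718415e+00,  1.16495935e-01,  1.44226757e+00, -8.80990808e-06,
        1.58402508e+00, -3.78006806e-02]), 'qvel': array([-0.00067658,  0.00061547,  0.00050899, -0.00018549,  0.0001894 ,
        0.00030947]), 'joint_torque': array([ 1.15561375e-03, -7.31984138e+01, -6.32502079e+01, -6.51429536e-05,
        6.20812818e-03, -2.49531655e-05]), 'position': array([0.1837717 , 0.64929641, 0.23055404]), 'tcp_rot': array([-4.31844303e-01, -3.11156753e+00,  1.85194088e-03]), 'ft_force': array([ 0.56109541, -0.10494752,  0.1763564 ]), 'moment': array([-0.01515151, -0.02809779, -0.00448534]), 'finger_force': 0.0, 'width': 0.08566681167726246} 0.0187
top cabinet 0.92 [0.6946 0.2131 0.0008]
top sash_tab 0.77 [0.5795 0.131  0.0504]
top injector_mid 0.84 [ 0.4401 -0.1003  0.0162]
top injector_mid 0.6 [ 0.626  -0.0959  0.0139]
top clip 0.86 [ 0.5067 -0.2584  0.0031]
top block_face 0.54 [ 0.4545 -0.2581  0.038 ]
top nebuliser_cup 0.59 [ 0.7246 -0.2174 -0.0009]
top nebuliser_cup 0.49 [ 0.5036 -0.2645  0.0009]
top tube_rack 0.84 [ 0.672  -0.3611 -0.0031]
top reflex_hammer 0.9 [ 0.4174  0.4217 -0.0047]
top pill_organiser 0.79 [ 7.527e-01 -9.720e-02  4.000e-04]
scene cabinet 0.8 [ 0.6931  0.2092 -0.0028]
scene cabinet 0.65 [ 5.112e-01 -2.593e-01  5.000e-04]
scene sash_tab 0.57 [0.5832 0.1314 0.0511]
scene injector_mid 0.75 [ 0.4407 -0.0961  0.0175]
scene injector_mid 0.71 [0.6664 0.1952 0.0175]
scene injector_mid 0.68 [ 0.6278 -0.0943  0.0134]
scene clip 0.61 [ 5.123e-01 -2.585e-01 -2.000e-04]
scene block_face 0.63 [ 0.4561 -0.2596  0.0386]
scene nebuliser_cup 0.98 [ 0.7262 -0.2208 -0.005 ]
scene tube_rack 0.98 [ 0.6809 -0.3593  0.    ]
scene tube_rack 0.31 [ 0.7262 -0.2208 -0.0015]
scene reflex_hammer 0.82 [ 0.4186  0.4234 -0.001 ]
scene pill_organiser 0.9 [ 0.7551 -0.0994 -0.0014]
```

View pics/top0.png

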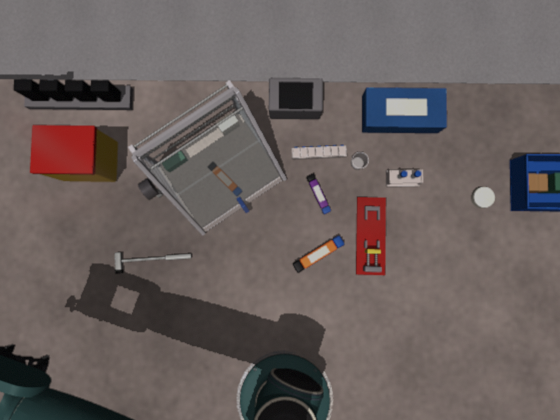

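View pics/scene0.png

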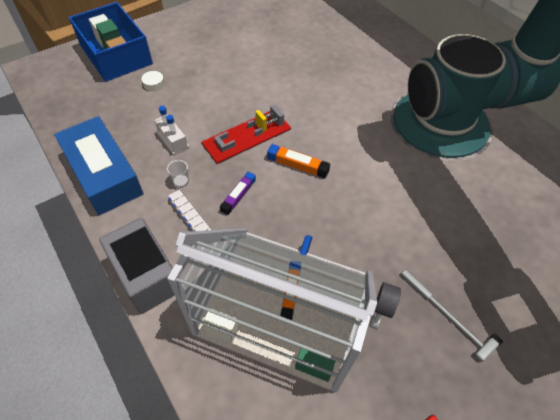

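The top view shows the cabinet at about (210,160) with its front facing lower right and the blue tab at (244,203). The orange injector inside runs from (212,165) to (240,200), and the larger orange bar at (318,253) is the look-alike. The clip is at (371,237), with the yellow block towards the robot, so clip +x ≈ world −x. In the scene view the tab is at (306,243).

```bash
cat >> h.py <<'E'
def pose(yaw,tilt):
    """tool z leaning towards yaw (deg) by tilt from down; y_t = horizontal, yaw+90"""
    y,t=np.radians([yaw,tilt]); z=np.array([np.sin(t)*np.cos(y),np.sin(t)*np.sin(y),-np.cos(t)])
    Y=np.array([-np.sin(y),np.cos(y),0]); return np.c_[np.cross(Y,z),Y,z]
def go(tcp,yaw,tilt):
    s=r.observe(); D=R.from_matrix(pose(yaw,tilt))*R.from_rotvec(s['tcp_rot']).inv()
    print('ROW',np.round((np.array(tcp)-s['position'])*1e3,1),np.round(D.as_rotvec(),3))
E
python3 - <<'E'
from h import *
z=pose(35,25)[:,2]; tab=np.array([.581,.131,.045])
go(tab+.0187*z-.10*z,35,25)
E
```

```text
ROW [ 369.  -538.2 -112.6] [ 0.075 -0.444  0.872]
```

```bash
python3 -m inch '[[60,-200,0,0,0,0.4],[60,-200,0,0,0,0.4],[60,-200,0,0,0,0.4],[330,-538,0,0.075,-0.444,0.872],[330,-538,0,0.075,-0.444,0.872],[330,-538,0,0.075,-0.444,0.872],[330,-538,0,0.075,-0.444,0.872],[330,-538,0,0.075,-0.444,0.872],[330,-538,0,0.075,-0.444,0.872],[330,-538,0,0.075,-0.444,0.872],[330,-538,0,0.075,-0.444,0.872],[330,-538,0,0.075,-0.444,0.872]]' 60
python3 - <<'E'
from h import *
look('wrist',['sash_tab','injector_mid','cabinet'],'w1.png')
z=pose(35,25)[:,2]; tab=np.array([.581,.131,.045])
go(tab+.0187*z-.07*z,35,25)
E
```

```text
t: 2.5
position: [0.5146, 0.1098, 0.231]
tcp_rot: [-0.814, 2.596, 0.18]
ft_force: [0.2, 0.8, -0.2]
width: 0.0597
finger_force: 0.0
wrist sash_tab 0.78 [0.5827 0.131  0.0505]
wrist injector_mid 0.8 [ 0.6245 -0.0943  0.0152]
wrist cabinet 0.86 [ 0.6949  0.2106 -0.0027]
ROW [  49.9    6.3 -140. ] [ 0.    -0.    -0.001]
```

View pics/w1.png

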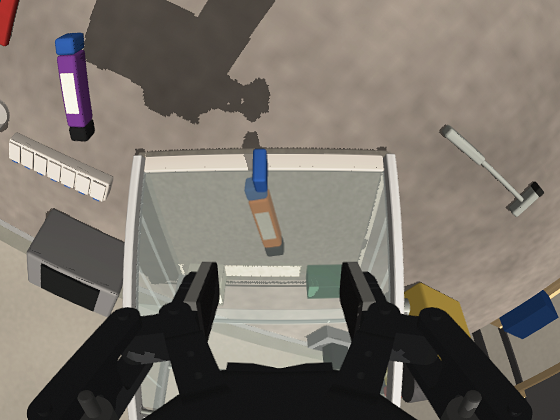

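The wrist view shows the tab at (260,170), square to the cabinet front. The injector lies behind it, from (257,185) to (273,252). Next I move in on the tab.

```bash
python3 -m inch '[[40,4,-60,0,0,0],[48,9,-120,0,0,0],[48,9,-140,0,0,0],[60,17,-170,0,0,0],[71,25,-203,0,0,0],[71,25,-203,0,0,0],[71,25,-203,0,0,0]]'
python3 - <<'E'
from h import *
look('wrist',['sash_tab'])
look('scene',['sash_tab'])
z=pose(35,25)[:,2]; s=r.observe(); print(s['position']-.0187*z)
E
```

```text
t: 3.58
position: [0.5848, 0.1371, 0.0296]
tcp_rot: [-0.819, 2.593, 0.181]
ft_force: [0.6, -0.1, 0.6]
width: 0.0603
finger_force: 0.0
wrist sash_tab 0.89 [0.5838 0.1321 0.0498]
scene sash_tab 0.97 [0.5863 0.1311 0.0504]
[0.57869034 0.13198441 0.04674306]
```

Grasp point matches. Next I close on the tab.

```bash
python3 -m inch '[[0,0,0,0,0,0],[0,0,0,0,0,0],[0,0,0,0,0,0],[0,0,0,0,0,0],[0,0,0,0,0,0]]' 0
```

```text
t: 4.4
position: [0.5858, 0.1349, 0.0288]
tcp_rot: [-0.816, 2.593, 0.177]
ft_force: [7.3, -17.6, 1.1]
width: 0.0129
finger_force: 62.5
```

```bash
python3 -m inch '[[7,5,12,0,0,0],[14,10,25,0,0,0],[23.5,16.5,41,0,0,0],[33,23,57,0,0,0],[42,29.6,74,0,0,0],[52,36,90,0,0,0],[61,43,106,0,0,0],[70.5,49,123,0,0,0],[76,53.5,133,0,0,0],[76,53.5,133,0,0,0],[76,53.5,133,0,0,0]]'
```

```text
t: 5.78
position: [0.6625, 0.1881, 0.162]
tcp_rot: [-0.815, 2.593, 0.176]
ft_force: [14.3, -15.6, -0.5]
width: 0.0131
finger_force: 61.9
```

Raised about 162 mm. I'll release (moderately wide, 60) and back off along the tool axis.

```bash
python3 -m inch '[[0,0,0,0,0,0],[0,0,0,0,0,0],[0,0,0,0,0,0],[-10,-7,27,0,0,0],[-28,-19,73,0,0,0],[-60,-42,73,0,0,0],[-85,-60,73,0,0,0],[-110,-77,50,0,0,0],[-110,-77,50,0,0,0]]' 60
python3 - <<'E'
from h import *
import time
f,M=look('wrist',['sash_tab','injector_mid','cabinet'],'w2.png')
look('wrist',['injector_mid'],fn='find_in')
look('scene',['injector_mid','sash_tab']); look('top',['injector_mid','sash_tab'])
# axis from silhouette: back-project onto z=0.032
fr=eyes.grab_frame('wrist'); M=T('wrist',fr,r.observe())
for d in eyes.silhouettes('wrist','injector_mid'):
    v,u=np.nonzero(d['region']); x=(u-fr['cx']);y=(v-fr['cy']);rr=np.hypot(x,y);th=rr/fr['fx']
    ray=np.c_[np.sin(th)*x/rr,np.sin(th)*y/rr,np.cos(th)]@M[:3,:3].T
    P=M[:3,3]+ray*((.028-M[2,3])/ray[:,2])[:,None]
    rect=cv2.minAreaRect(P[:,:2].astype(np.float32)*1000); print(d['p'],len(u),u.mean(),v.mean(),rect)
E
```

```text
t: 6.9
position: [0.5494, 0.1123, 0.2101]
tcp_rot: [-0.817, 2.596, 0.181]
ft_force: [0.2, 0.3, 0.7]
width: 0.0597
finger_force: 0.0
wrist sash_tab 0.96 [0.6576 0.1809 0.1833]
wrist injector_mid 0.8 [ 0.6227 -0.0989  0.0163]
wrist injector_mid 0.61 [0.6707 0.1949 0.017 ]
wrist cabinet 0.89 [ 0.6907  0.2116 -0.0029]
wrist injector_mid 0.97 [0.6514 0.1845 0.0275]
wrist injector_mid 0.67 [ 0.6158 -0.0968  0.0265]
scene injector_mid 0.9 [ 0.4385 -0.0952  0.0177]
scene injector_mid 0.59 [0.6676 0.192  0.02  ]
scene injector_mid 0.59 [ 0.6276 -0.096   0.0139]
scene sash_tab 0.87 [0.6599 0.1853 0.1818]
top injector_mid 0.77 [ 0.6257 -0.0949  0.0132]
top injector_mid 0.69 [ 0.4428 -0.1012  0.0146]
top injector_mid 0.46 [0.6626 0.1956 0.0162]
top sash_tab 0.97 [0.6569 0.1853 0.1818]
0.82 2034 277.81907571288104 206.6229105211406 ((660.4266967773438, 190.88723754882812), (144.3447265625, 29.29273796081543), 46.17904281616211)
0.82 3559 71.33520651868503 62.65917392525991 ((617.1646118164062, -88.91938018798828), (129.80819702148438, 39.62382507324219), 25.646474838256836)
0.16 3512 54.65347380410023 155.40831435079727 ((738.7610473632812, -89.8798599243164), (55.163055419921875, 167.2692413330078), 2.3363449573516846)
```

View pics/w2.png

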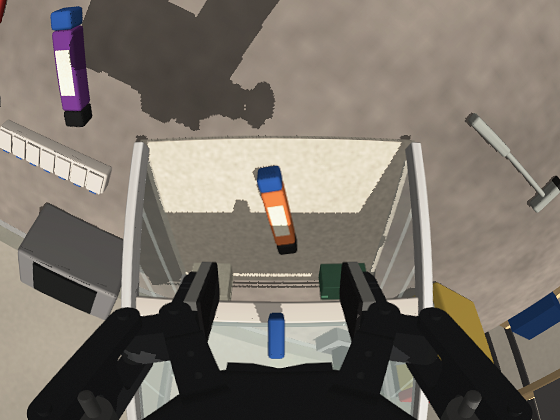

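The sash stays up, with the tab now at (276,335). The injector is clear from blue (268,180) to black (287,247) and is yawed about 45° in the world. Going in along the tool axis.

```bash
python3 - <<'E'
from h import *
z=pose(45,25)[:,2]; t=np.array([.6435,.1705,.015])
for k in (.15,.06,0): go(t-k*z,45,25)
E
```

```text
ROW [ 47.8  12.6 -60.4] [ 0.    -0.     0.175]
ROW [  74.7   39.5 -141.9] [ 0.    -0.     0.175]
ROW [  92.6   57.5 -196.3] [ 0.    -0.     0.175]
```

```bash
python3 -m inch '[[0,0,-20,0,0,0.12],[48,12.5,-60,0,0,0.175],[48,12.5,-60,0,0,0.175],[60,25,-100,0,0,0.175],[75,39.5,-142,0,0,0.175],[75,39.5,-142,0,0,0.175]]'
python3 - <<'E'
from h import *
fr,M=look('wrist',['injector_mid','sash_tab'],'w3.png')
for d in eyes.silhouettes('wrist','injector_mid')[:2]:
    v,u=np.nonzero(d['region']); x=(u-fr['cx']);y=(v-fr['cy']);rr=np.hypot(x,y);th=rr/fr['fx']
    ray=np.c_[np.sin(th)*x/rr,np.sin(th)*y/rr,np.cos(th)]@M[:3,:3].T
    P=M[:3,3]+ray*((.03-M[2,3])/ray[:,2])[:,None]
    print(d['p'],len(u),cv2.minAreaRect(P[:,:2].astype(np.float32)*1000))
z=pose(45,25)[:,2]; t=np.array([.6435,.1705,.015]); go(t,45,25)
E
```

```text
t: 8.35
position: [0.6245, 0.153, 0.0668]
tcp_rot: [-1.046, 2.525, 0.234]
ft_force: [-0.3, 0.1, 0.4]
width: 0.0602
finger_force: 0.0
wrist injector_mid 0.74 [0.6694 0.1939 0.0189]
0.89 5067 ((659.7697143554688, 187.38592529296875), (147.70281982421875, 25.67963218688965), 45.69343948364258)
ROW [ 17.1  18.3 -56.9] [0.    0.003 0.   ]
```

View pics/w3.png

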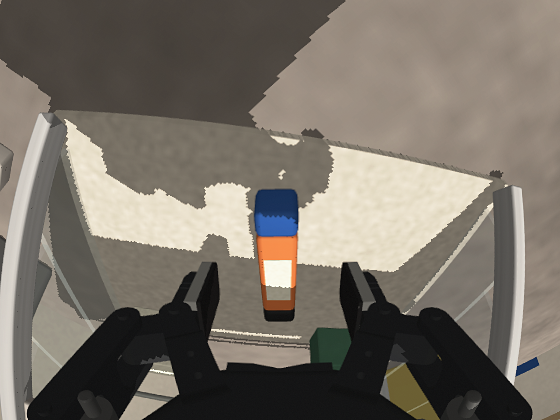

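The injector is centred between the fingers in the image (column 278) and parallel to them. Next I descend, close and check.

```bash
python3 -m inch '[[9,9,-26,0,0,0],[18,18,-53,0,0,0],[18,18,-53,0,0,0],[18,18,-53,0,0,0]]'; python3 -m inch '[[0,0,0,0,0,0],[0,0,0,0,0,0],[0,0,0,0,0,0],[0,0,0,0,0,0]]' 0
```

```text
t: 9.05
position: [0.6443, 0.1702, 0.0184]
tcp_rot: [-1.044, 2.52, 0.23]
ft_force: [-0.9, -0.3, -0.7]
width: 0.0604
finger_force: 0.0
t: 9.55
position: [0.6444, 0.1703, 0.0177]
tcp_rot: [-1.044, 2.52, 0.23]
ft_force: [-3.9, -3.3, 8.4]
width: 0.0247
finger_force: 59.9
```

```bash
python3 -m inch '[[0,0,14,0,0,0],[-20,-8,18,0,0,0],[-60,-25,20,0,0,0],[-100,-42,20,0,0,0],[-140,-58,20,0,0,0],[-182,-76,20,0,0,0],[-182,-76,20,0,0,0],[-182,-76,6,0,0,0],[-182,-76,-4,0,0,0],[-182,-76,-6,0,0,0],[-182,-76,-6,0,0,0]]'
python3 - <<'E'
from h import *
look('scene',['injector_mid','sash_tab'],'s2.png')
E
```

```text
t: 10.92
position: [0.4629, 0.0948, 0.0106]
tcp_rot: [-1.045, 2.521, 0.232]
ft_force: [-3.2, -2.1, 13.3]
width: 0.0244
finger_force: 63.1
scene injector_mid 0.96 [ 0.4391 -0.0979  0.0147]
scene injector_mid 0.88 [0.4867 0.1159 0.0111]
scene sash_tab 0.79 [0.6585 0.1794 0.1839]
```

View pics/s2.png

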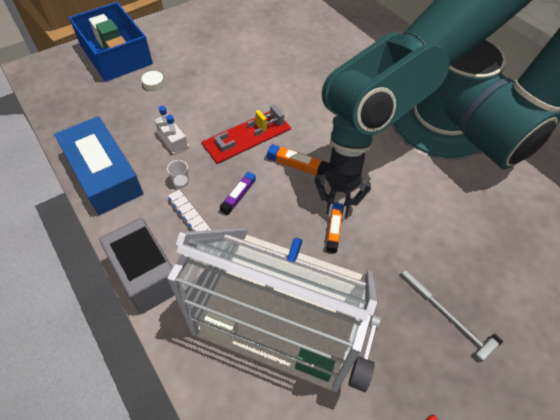

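The injector is out on the counter at (335,228), and the sash tab is still up at (295,250). I release, retreat, then turn the tool vertical over the centre.

```bash
python3 -m inch '[[0,0,0,0,0,0],[0,0,0,0,0,0],[0,0,0,0,0,0],[-15,-15,45,0,0,0],[-30,-30,90,0,0,0],[-30,-30,90,0,0,0],[-30,-30,90,0,0,0]]' 60
python3 - <<'E'
from h import *
go([.487,.117,.12],45,0)
E
```

```text
t: 11.95
position: [0.4318, 0.0645, 0.0998]
tcp_rot: [-1.045, 2.522, 0.231]
ft_force: [0.1, -0.1, -0.3]
width: 0.0601
finger_force: 0.0
ROW [55.2 52.5 20.2] [-0.308  0.308  0.   ]
```

```bash
python3 -m inch '[[30,28,20,-0.12,0.12,0],[55,52.5,20,-0.308,0.308,0],[55,52.5,20,-0.308,0.308,0],[55,52.5,20,-0.308,0.308,0],[55,52.5,20,-0.308,0.308,0]]'
cat >> h.py <<'E'
def sil(cam,n,h,near=None):
    s=r.observe(); fr=eyes.grab_frame(cam); M=T(cam,fr,s)
    for d in eyes.silhouettes(cam,n)[:4]:
        v,u=np.nonzero(d['region'])
        if cam=='wrist':
            x=(u-fr['cx']);y=(v-fr['cy']);rr=np.hypot(x,y)+1e-9;th=rr/fr['fx']; ray=np.c_[np.sin(th)*x/rr,np.sin(th)*y/rr,np.cos(th)]
        else: ray=np.c_[(u-fr['cx'])/fr['fx'],(v-fr['cy'])/fr['fy'],np.ones(len(u))]
        ray=ray@M[:3,:3].T; P=M[:3,3]+ray*((h-M[2,3])/ray[:,2])[:,None]
        print(cam,n,round(d['p'],2),len(u),np.round(np.concatenate([np.ravel(q) for q in cv2.minAreaRect(P[:,:2].astype(np.float32)*1000)]),1))
E
python3 - <<'E'
from h import *
look('wrist',['injector_mid'],'w4.png'); look('wrist',['clip','block_face'])
sil('wrist','injector_mid',.024); sil('top','injector_mid',.024)
look('top',['injector_mid','clip','block_face','nebuliser_cup'])
E
```

```text
t: 12.58
position: [0.4862, 0.117, 0.1191]
tcp_rot: [-1.203, 2.902, 0.002]
ft_force: [-0.2, -0.0, 1.5]
width: 0.0599
finger_force: 0.0
wrist injector_mid 0.66 [ 0.6221 -0.0967  0.0167]
wrist clip 0.56 [0.4868 0.1198 0.0127]
wrist injector_mid 0.94 3025 [452.2 -88.8  19.1 178.6  34. ]
wrist injector_mid 0.89 3830 [618.3 -88.  132.3  44.1  25.9]
wrist injector_mid 0.81 5178 [483.8 117.4 129.7  27.   45.1]
top injector_mid 0.88 642 [441.1 -97.2  35.5 169.1  32.5]
top injector_mid 0.74 372 [622.1 -96.1 129.1  30.2  26.9]
top injector_mid 0.86 [ 0.4404 -0.1007  0.0177]
top injector_mid 0.73 [ 0.6262 -0.0923  0.0143]
top injector_mid 0.61 [0.69   0.2101 0.0036]
top clip 0.59 [ 0.5078 -0.2606  0.0025]
top clip 0.45 [ 0.6713 -0.358  -0.0008]
top block_face 0.41 [ 0.4539 -0.2573  0.0348]
top nebuliser_cup 0.58 [ 7.255e-01 -2.172e-01 -1.000e-04]
```

```bash
python3 -m inch '[[-2,0.5,-50,0,0,0],[-2,0.5,-100,0,0,0],[-2,0.5,-113,0,0,0],[-2,0.5,-113,0,0,0],[-2,0.5,-113,0,0,0]]'; python3 -m inch '[[0,0,0,0,0,0],[0,0,0,0,0,0],[0,0,0,0,0,0],[0,0,0,0,0,0]]' 0;  python3 -m inch '[[0,0,30,0,0,0],[0,0,90,0,0,0],[0,0,130,0,0,0],[0,0,130,0,0,0]]'
python3 - <<'E'
from h import *
look('scene',['injector_mid','clip','block_face'])
go([.520,-.2585,.135],0,0)
E
```

```text
t: 13.9
position: [0.486, 0.1177, 0.0094]
tcp_rot: [-1.201, 2.9, -0.001]
ft_force: [-0.3, -0.3, 2.0]
width: 0.0603
finger_force: 0.0
t: 14.4
position: [0.4854, 0.1176, 0.0084]
tcp_rot: [-1.202, 2.901, -0.0]
ft_force: [-1.5, -0.6, 6.5]
width: 0.0247
finger_force: 59.9
t: 14.9
position: [0.4861, 0.1177, 0.141]
tcp_rot: [-1.2, 2.897, -0.002]
ft_force: [-0.3, 0.8, -1.0]
width: 0.0243
finger_force: 59.1
scene injector_mid 0.9 [ 0.6249 -0.0949  0.0145]
scene injector_mid 0.89 [ 0.4398 -0.096   0.0153]
scene injector_mid 0.58 [0.4873 0.117  0.1432]
scene injector_mid 0.58 [ 0.51   -0.261   0.0013]
scene clip 0.69 [ 0.5125 -0.2616  0.001 ]
scene block_face 0.71 [ 0.458  -0.2597  0.0361]
ROW [  35.7 -375.9   -1. ] [-0.001 -0.002 -0.786]
```

```bash
python3 -m inch '[[8,-62,0,0,0,-0.18],[16,-125,0,0,0,-0.36],[24,-187,0,0,0,-0.54],[30,-250,0,0,0,-0.72],[35,-310,0,0,0,-0.786],[36,-360,0,0,0,-0.786],[36,-376,0,0,0,-0.786],[36,-376,0,0,0,-0.786],[36,-376,0,0,0,-0.786]]'
python3 - <<'E'
from h import *
look('wrist',['clip','block_face','injector_mid'],'w5.png')
look('top',['clip','block_face'],'t5.png')
sil('wrist','clip',.01); sil('top','clip',.01); sil('wrist','injector_mid',.15)
fr=cv2.imread('pics/t5.png'); c=cv2.resize(fr[170:300,310:440],(560,560),interpolation=cv2.INTER_CUBIC)
w=cv2.imread('pics/w5.png'); w=cv2.resize(w,(747,560))[:, :]; cv2.imwrite('pics/m5.png',w)
E
```

```text
t: 16.23
position: [0.5208, -0.2573, 0.1368]
tcp_rot: [0.001, -3.141, -0.001]
ft_force: [-0.1, -0.1, -0.5]
width: 0.0245
finger_force: 59.2
wrist block_face 0.96 [ 0.456  -0.257   0.0339]
wrist injector_mid 0.97 [ 0.6226 -0.0978  0.0167]
wrist injector_mid 0.8 [ 0.5233 -0.255   0.137 ]
wrist injector_mid 0.8 [ 0.4394 -0.09    0.0151]
wrist injector_mid 0.67 [ 0.7246 -0.2162 -0.0018]
top clip 0.63 [ 0.5105 -0.2619  0.0018]
top block_face 0.35 [ 0.4533 -0.2585  0.0366]
wrist clip 0.94 16770 [ 481.8 -258.4   90.8  208.3   89.4]
wrist clip 0.61 379 [ 762.4 -135.    75.9   16.3   39.6]
top clip 0.71 680 [ 510.1 -252.8  216.6   79.5    8.3]
wrist injector_mid 0.7 12573 [ 5.145e+02 -2.579e+02  1.202e+02  2.620e+01  1.000e-01]
wrist injector_mid 0.7 2581 [ 530.9 -178.2   71.7   15.    25.5]
wrist injector_mid 0.62 7342 [ 439.4 -175.7   21.1   91.2   32.3]
```

View pics/m5.png

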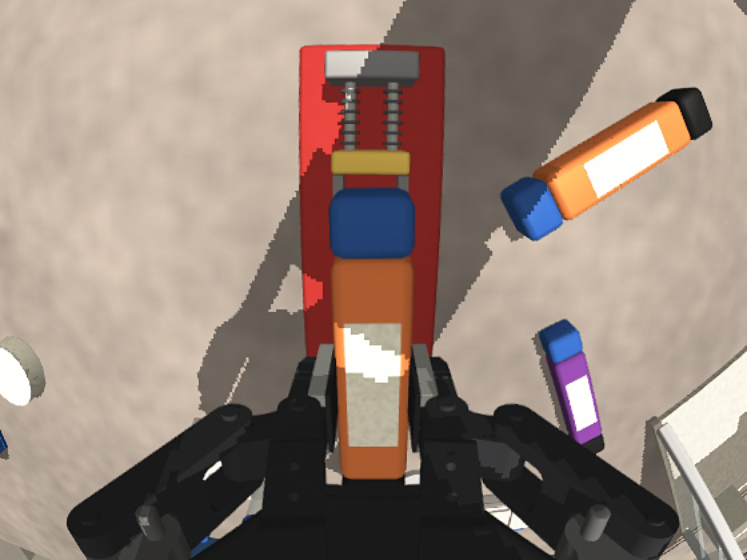

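The injector (centred at column 372) lines up with the clip (columns 300–444), blue end towards the yellow block. Next I descend beside the block, above the cheeks.

```bash
python3 -m inch '[[8,-0.5,-40,0,0,0],[8,-0.5,-80,0,0,0],[8,-0.5,-96,0,0,0],[8,-0.5,-96,0,0,0],[8,-0.5,-96,0,0,0]]'
python3 -m inch '[[-5,0,0,0,0,0],[-10,0,0,0,0,0],[-12,0,0,0,0,0],[-12,0,0,0,0,0]]'
python3 - <<'E'
from h import *
look('wrist',['block_face','injector_mid'])
look('scene',['block_face','injector_mid'],'s6.png')
a=cv2.imread('pics/s6.png')[70:200,170:350]; cv2.imwrite('pics/s6c.png',cv2.resize(a,None,fx=4,fy=4,interpolation=cv2.INTER_CUBIC))
E
```

```text
t: 17.5
position: [0.5296, -0.2595, 0.0431]
tcp_rot: [0.001, 3.139, -0.001]
ft_force: [0.5, 0.4, 0.2]
width: 0.0242
finger_force: 59.2
t: 18.0
position: [0.517, -0.2591, 0.0418]
tcp_rot: [0.001, 3.14, -0.001]
ft_force: [3.1, -0.0, 1.7]
width: 0.0248
finger_force: 59.4
wrist block_face 0.72 [ 0.4515 -0.2575  0.0333]
wrist injector_mid 0.92 [ 0.4406 -0.0952  0.014 ]
wrist injector_mid 0.86 [ 0.5212 -0.2557  0.0436]
wrist injector_mid 0.57 [ 0.6235 -0.0989  0.0151]
scene block_face 0.5 [ 0.4499 -0.2603  0.0391]
scene block_face 0.22 [ 0.4202  0.4259 -0.0018]
scene injector_mid 0.95 [ 0.4397 -0.0968  0.0155]
scene injector_mid 0.61 [ 0.6267 -0.0975  0.0127]
```

View pics/s6c.png

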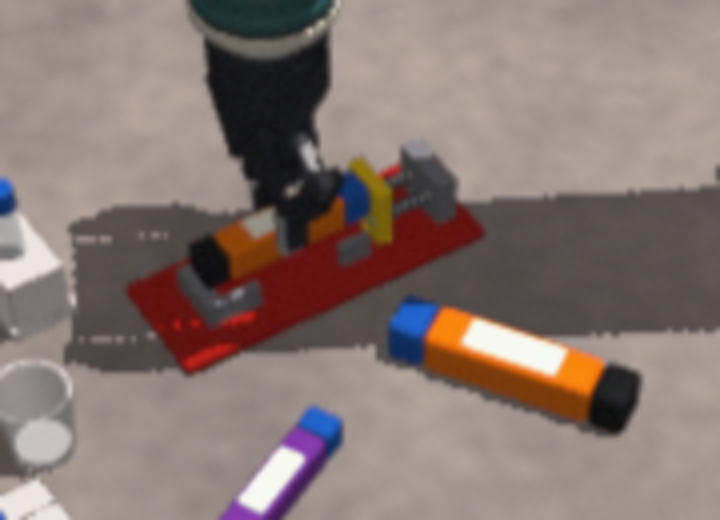

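The injector is level with its blue end on the block, which is slightly pressed; the black end is above the stop. I press 12 mm more and check the force.

```bash
python3 -m inch '[[-6,0,0,0,0,0],[-12,0,0,0,0,0],[-12,0,0,0,0,0],[-12,0,0,0,0,0],[-12,0,0,0,0,0]]'
python3 - <<'E'
from h import *
for i in range(3): look('wrist',['block_face','injector_mid']); print(r.observe()['ft_force'],r.observe()['position'])
look('top',['block_face']); look('scene',['block_face'])
E
```

```text
t: 18.92
position: [0.5049, -0.259, 0.0414]
tcp_rot: [0.001, 3.141, 0.0]
ft_force: [5.5, 0.8, 1.4]
width: 0.0247
finger_force: 59.4
wrist block_face 0.95 [ 0.4409 -0.2541  0.0346]
wrist injector_mid 0.92 [ 0.6233 -0.0993  0.0147]
wrist injector_mid 0.78 [ 0.5064 -0.2568  0.0425]
wrist injector_mid 0.67 [ 0.4419 -0.0939  0.014 ]
[ 5.90469637 -0.06557412  0.98339727] [ 0.50491609 -0.25895065  0.04138241]
wrist block_face 0.83 [ 0.4382 -0.2527  0.0329]
wrist injector_mid 0.91 [ 0.624  -0.0976  0.0155]
wrist injector_mid 0.72 [ 0.5044 -0.2572  0.0439]
wrist injector_mid 0.55 [ 0.4424 -0.095   0.0143]
[ 5.36462527 -0.16890953  1.84682951] [ 0.50490785 -0.25896614  0.04137569]
wrist block_face 0.77 [ 0.4417 -0.2572  0.0339]
wrist injector_mid 0.83 [ 0.5104 -0.2586  0.0418]
wrist injector_mid 0.74 [ 0.4414 -0.0941  0.0156]
wrist injector_mid 0.59 [ 0.6253 -0.1006  0.0155]
[4.89050601 0.23536375 0.337996  ] [ 0.50489272 -0.25897989  0.04139159]
top block_face 0.62 [ 0.4375 -0.2565  0.0355]
scene block_face 0.61 [ 0.4386 -0.2585  0.0356]
```

```bash
python3 -m inch '[[0,0,-5,0,0,0],[0,0,-10,0,0,0],[0,0,-14,0,0,0],[0,0,-14,0,0,0]]'; python3 -m inch '[[0,0,-4,0,0,0],[0,0,-8,0,0,0],[0,0,-8,0,0,0],[0,0,-8,0,0,0]]'
```

```text
t: 20.08
position: [0.5048, -0.259, 0.0271]
tcp_rot: [0.001, 3.141, 0.0]
ft_force: [5.3, -0.3, -0.7]
width: 0.0243
finger_force: 59.2
t: 20.58
position: [0.5049, -0.259, 0.0192]
tcp_rot: [0.001, 3.141, -0.0]
ft_force: [5.7, -0.1, -1.4]
width: 0.0247
finger_force: 59.2
```

```bash
python3 -m inch '[[1,0,-1,0,0,0],[3,0,-1,0,0,0],[3,0,-1,0,0,0]]'; python3 -m inch '[[0,0,0,0,0,0],[0,0,0,0,0,0],[0,0,0,0,0,0],[0,0,30,0,0,0],[0,0,80,0,0,0],[0,0,120,0,0,0],[0,0,120,0,0,0]]' 60
python3 - <<'E'
from h import *
look('wrist',['injector_mid','block_face','clip'],'w7.png'); look('scene',['injector_mid','block_face','sash_tab'],'s7.png')
a=cv2.imread('pics/s7.png')[60:200,170:350]; a=cv2.resize(a,(400,311)); b=cv2.resize(cv2.imread('pics/w7.png'),(400,300))
cv2.imwrite('pics/m7.png',np.hstack([a[:300],b]))
E
```

```text
t: 20.95
position: [0.5081, -0.2591, 0.0184]
tcp_rot: [0.001, 3.141, -0.0]
ft_force: [5.5, -0.2, 2.0]
width: 0.0248
finger_force: 59.5
t: 21.82
position: [0.5089, -0.2596, 0.1418]
tcp_rot: [0.001, 3.137, -0.004]
ft_force: [-0.5, 0.0, -0.1]
width: 0.06
finger_force: 0.0
wrist injector_mid 0.9 [ 0.441  -0.0956  0.0162]
wrist injector_mid 0.88 [ 0.5125 -0.2567  0.0207]
wrist injector_mid 0.65 [ 0.6246 -0.0978  0.0154]
wrist block_face 0.63 [ 0.4454 -0.2543  0.0361]
scene injector_mid 0.95 [ 0.5112 -0.2598  0.0192]
scene injector_mid 0.74 [ 0.4373 -0.0973  0.0168]
scene injector_mid 0.66 [ 0.6243 -0.0948  0.0111]
scene block_face 0.64 [ 0.4447 -0.2582  0.0354]
scene block_face 0.47 [0.6614 0.1844 0.1836]
scene sash_tab 0.76 [0.6603 0.1832 0.1802]
scene sash_tab 0.35 [ 0.4438 -0.2583  0.0364]
```

View pics/m7.png

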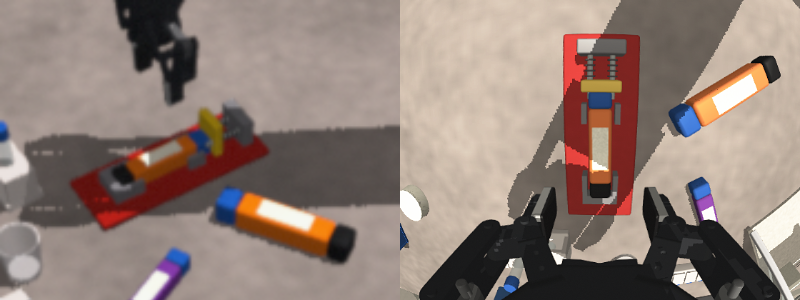

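The injector lies flat between the cheeks (wrist view (600,100)–(600,190)), trapped between the yellow block and the stop, with the block about 11 mm back. The sash is still up and the fingers are clear, so I'm handing in.

```bash
python3 -m inch '[[0,0,20,0,0,0],[0,0,20,0,0,0],[0,0,20,0,0,0]]'; python3 -c "
from rig import finish_job; print(finish_job())"
```

```text
t: 22.6
position: [0.5079, -0.2591, 0.1586]
tcp_rot: [0.001, 3.141, -0.0]
ft_force: [-0.6, 0.1, -1.0]
width: 0.0604
finger_force: 0.0
the job is handed in; nothing more can be done
None
```

I handed the job in at 22.6 s; the hand-in returned no verdict, but in the last pictures the injector lay flat in the clip between block and end stop, the sash stood up and the fingers were clear.

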